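# Light the clay bowl: slide the lamp carriage round its curved rail

## Task

Take the lamp carriage by its orange grip and slide it along the curved rod, turning it with the bend, until its lamp points straight at the little clay bowl. Leave the carriage standing there on the rod, let go of it, and do not shift the bowl.

Things in the scene. Friction and masses are not known exactly. Their poses are not given: they have to be found in the camera images.
- carriage_grip (a point): Middle of the carriage's orange grip: 14 mm thick across the rod, 40 long along it, 48 to 102 mm above the board; this point 74.5 mm up. x: where the lamp points, away from the arc's centre; y: along the rod; z: up. Below: black lamp (yellow face, top 50 mm up, reaching 42 mm along x), 44 mm bushing with 4 mm play on the rod, foot sliding lightly on the board. It jams unless turned with the bend.
- rod_middle (a point): Fixed grey board, 370 x 660 mm, 12 mm thick, with a 10 mm steel rod bent to a level circular arc of 240 mm radius, its middle line 34 mm above the board. This point: the middle of the rod's length, on its middle line. x: level, from the arc's centre outward, so the centre lies 240 mm behind this point along x, on the robot's side; z up. The rod spans 63 degrees either side of x, ending in dark posts 50 mm high, 22 mm thick.
- bowl_center (a point): Small round terracotta clay bowl, 68 mm across, 40 mm high, loose on the board outside the arc, about 360 mm from the arc's centre. This point is its centre, half-way up. Two finds lying likewise along the arc are not wanted: a green stone axe head (78 x 50 x 24 mm) and a round grey hammerstone (62 mm, 40 mm high); which lies where varies.
Mind the look-alikes: they are no part of the job. What is shaped like the part that bears carriage_grip but purple is not meant.

How it is judged (in metres and radians):
At the end, for the whole second after the job is handed in: The bowl's centre lies within 20 mm of the line along which the lamp points, in front of the lamp (50 to 200 mm from the grip); the carriage stands upright (within 7 degrees) on the board with its grip at its normal height (80 to 94 mm above the table); the bowl has shifted less than 15 mm (y of bowl_center in the frame of carriage_grip between -0.02 and 0.02 m and x of bowl_center in the frame of carriage_grip between 0.05 and 0.2 m and angle between carriage_grip's own z axis and vertical below 0.12 rad and distance of bowl_center from where it was at the start of the episode below 0.015 m and height (world z) of carriage_grip between 0.08 and 0.094 m); the robot touches nothing.
It fails at once if the bowl is shifted by more than 15 mm (distance of bowl_center from where it was at the start of the episode above 0.015 m).
It also fails if it takes over 38 s, if anything falls off the work surface, if the arm or the gripper's body presses on something with over 40 N, if the wrist force passes 120 N, or if a joint passes its speed limit or range.

## Robot

A 6-joint arm with a two-finger parallel gripper is mounted at the origin on the work surface. World frame = base frame: x ahead of the robot, y to its left, z up, the work surface at z = 0. Lengths are in mm, angles in degrees, forces in N, time in s.
With the tool pointing down it reaches from about 150 to 775 mm from the base axis. Payload 6.1 kg.
Tool frame: the origin (TCP) lies midway between the tips of the shut fingers; the grasp point (between the pads) lies 19 mm behind it; z points along the fingers, y is the line along which they close (so a half turn about z gives the same grasp; the last joint's range is limited). The gripper opens to 85 mm and grips with 20 to 120 N. Pads are 22 mm wide; open, the fingers measure 114 mm over their backs; the gripper's body (76 mm by 85 mm) begins 54 mm behind the grasp point. The pads swing forward as they close: fully open they stand 13 mm farther back than shut.
Start: joints at [-64.4, 7.208, -2.269, 80.523, 0, 90], TCP at [226.834, -473.449, 231.295] pointing down, gripper open.
Joint ranges: [-155.77, 155.77], [-54.66, 111.73], [-72.52, 77.12], [-102.08, 115.82], [-83.92, 84.16], [-180, 180]. Speed limits (degrees/s): [136.94, 136.94, 172.46, 180, 180, 180].

## Interface

Orientations are given as [roll, pitch, yaw] about the fixed x, y, z axes, in that order (R = Rz(yaw) Ry(pitch) Rx(roll)).
In Python, from station import state, get_image, camera_model, sign_off, find_in, trace, spot_point gives the robot as it stands. The module is installed in compiled form; this text tells all that it offers.
- The arm moves only by the tool jog_arm, never from a script. Its argument "steps" is a list of rows, each a list of 3 entries, a list of its own where there are three numbers: the opening in per cent of the stroke, from 0 (shut) to 100 (fully open), then the shift along the tool's x, y, z in m, then the turn about the tool's z in degrees. In form: [[jaw, [tx, ty, tz], spin], ...]. A call has exactly 8 rows; each row shifts and turns the commanded pose from where the row before left it, along the tool's axes as they then stand; what a row does not reach is not made up. A row lasts 1/12 s, in which the tool goes at most 41.7 mm and 7.16 degrees, less where a joint would pass 70% of its speed; a pose out of reach is approached as far as the arm can. A call with a gripper value outside its range is refused whole. The fingers move at their own pace and stop on an object; "squeeze" is the grip in N (left out, the last holds). Time passes only in rows, so rows that do not move let the fingers close, or fill a call up. It gives the time, the measured TCP pose, the force, the opening and the grip force at its end, in the units of the state.
- state(): the state, without advancing time (a new reading comes with each control period).
- get_image(name): name is "side" or "top" or "wrist"; returns (picture, depth): 480x640x3 uint8, red, green, blue; 480x640 float32, mm along the optical axis (not along the pixel's ray), 0 where there is no reading.
- camera_model(name): a dict with "K" (3x3 intrinsics, pixels), "position" and "orientation" of the camera in the world; the wrist camera has in their place "T_tool_cam" (4x4, takes a point from camera to tool coordinates, whose origin is the TCP and whose axes are the flange's). Camera axes: x right, y up, looking along -z (the intrinsics and any distortion apply to the point x, -y, -z); pixel columns grow to the right and rows downward; lengths in mm; the calibration is good to about 2 mm. A picture is of the moment at which its call begins: read the wrist's pose just before it. camera_model takes no time and is no camera call.
- sign_off(): hands the job in; it is judged then, once.
Trained networks look in the newest picture that a camera, given by its name, has taken for a name from the list of things; names that differ only in an ending like _2 or _b are one class to them, and where a whole thing is asked for, a point or a joint stands for the part that bears it (a point fixed in the world has none). Each returns a list of dicts, best first, with "confidence" (0 to 1); they miss things now and then, are a little off and sometimes report something else, mostly with a low value. They report only what shows in the picture. A call takes as long as a camera call. They do not tell look-alikes from the thing itself.
- find_in(camera, thing): "xy" ([column, row] as shares, 0 to 1, of the picture: columns of its width, rows of its height, amid what is visible of it).
- trace(camera, thing): "mask" (480x640 bool, what is visible of it) and "xy" ([column, row] as shares, 0 to 1, of the picture: columns of its width, rows of its height, amid what is visible of it).
- spot_point(camera, thing): "xy" ([column, row] as shares, 0 to 1, of the picture: columns of its width, rows of its height: a listed point, or the origin of a listed thing).
The state is a dict: "t": time; "q": joint angles; "dq": joint speeds; "tau": joint torques, N m; "tcp_pos": TCP position; "tool_rot": TCP orientation; "force": force on the tool from outside, world axes, zero at the start; "ft_torque": the same for the moment, N m; "grip_width": opening from 0.0 (shut) to 1.0 (fully open); "grip_force": force on a finger pad.
Only numpy, scipy, OpenCV 4.12 (cv2) and the standard library are available. Lean on these libraries where they do the work, as an engineer would, in place of code of your own. Each camera call takes 0.05 s, during which the arm holds its last target. There are 200 camera calls.

## Working session

There is one attempt and no reset: what is moved stays moved. The work goes in short steps, Python scripts to look and compute and a tool call to move; the robot and the scene stay as the last step left them, time stands still between calls to the robot, and variables do not carry over. Pictures are saved under pics/ and viewed, at most 10 in all, crops included, and the job is handed in when it is done.

Besides the shell and the picture viewer there is one more tool, called after "Request:" by a JSON object that holds its "op" and its "data". jog_arm: Moves the arm, as the interface text tells. Its arguments: {"type":"object","properties":{"steps":{"type":"array"},"squeeze":{"type":"number"}},"required":["steps"]}

```bash
mkdir -p pics; cat > h.py <<'E'
import numpy as np, cv2
from station import *
from scipy.spatial.transform import Rotation as R
def cam(n):
    m=camera_model(n); return m
def pose(n):
    m=camera_model(n)
    K=np.array(m["K"])
    if "T_tool_cam" in m:
        s=state(); T=np.eye(4); T[:3,:3]=R.from_euler('xyz',s["tool_rot"],degrees=True).as_matrix(); T[:3,3]=s["tcp_pos"]
        return K,T@np.array(m["T_tool_cam"])
    o=np.array(m["orientation"]); T=np.eye(4)
    T[:3,:3]=o if o.shape==(3,3) else R.from_euler('xyz',o,degrees=True).as_matrix()
    T[:3,3]=m["position"]; return K,T
def ray(K,T,u,v):
    d=np.linalg.inv(K)@[u,v,1]; d=np.array([d[0],-d[1],-d[2]]); return T[:3,3],T[:3,:3]@d
def atz(K,T,u,v,z):
    p,d=ray(K,T,u,v); return p+d*(z-p[2])/d[2]
def cloud(K,T,D,mask):
    v,u=np.nonzero(mask&(D>0)); d=D[v,u]
    X=np.stack([(u-K[0,2])/K[0,0]*d,-(v-K[1,2])/K[1,1]*d,-d],1); return X@T[:3,:3].T+T[:3,3]
E
python3 - <<'E'
from h import *
for n in("top","side"):
    print(camera_model(n))
    im,D=get_image(n); cv2.imwrite(f"pics/{n}.png",im[:,:,::-1]); K,T=pose(n)
    for th in("carriage_grip","bowl_center","rod_middle"):
        for f in(spot_point,trace):
          for r in f(n,th)[:3]:
            u,v=r["xy"][0]*640,r["xy"][1]*480
            o=""
            if "mask" in r:
                c=cloud(K,T,D,r["mask"]); o=(np.median(c,0).round(),c.min(0).round(),c.max(0).round()) if len(c) else ""
            print(n,th,f.__name__,round(r["confidence"],2),round(u),round(v),atz(K,T,u,v,{"c":86.5,"b":32,"r":46}[th[0]]).round(),o)
print(state())
E
```

```text
{'K': array([[436.32170855,   0.        , 319.0304024 ],
       [  0.        , 436.32170855, 242.06983435],
       [  0.        ,   0.        ,   1.        ]]), 'position': array([419.42389451,  21.66884795, 788.17347101]), 'orientation': array([  1.7150567 ,  -0.68439987, -90.21229874])}
top carriage_grip call 0.93 407 166 [ 564. -131.   86.] 
top carriage_grip call 0.7 304 298 [350.  37.  86.] 
top carriage_grip call 0.74 404 168 [ 561. -125.   86.] (array([ 561., -123.,   58.]), array([ 535., -162.,   10.]), array([619., -97., 116.]))
top carriage_grip call 0.7 304 293 [359.  38.  86.] (array([354.,  40.,  46.]), array([316.,   4.,  -2.]), array([382.,  75., 105.]))
top bowl_center call 0.9 310 88 [713.  28.  32.] 
top bowl_center call 0.61 310 88 [713.  28.  32.] (array([712.,  29.,  35.]), array([671.,  -4.,  12.]), array([738.,  61.,  55.]))
top rod_middle call 0.58 363 161 [581. -63.  46.] 
top rod_middle call 0.8 361 160 [583. -60.  46.] (array([588., -64.,  12.]), array([ 380., -414.,   -3.]), array([808., 283., 116.]))
{'K': array([[470.55488636,   0.        , 322.35397437]
[... 1119 characters left out ...]
-3.]), array([807., 291., 111.]))
{'t': 0.7, 'q': array([-6.44013888e+01,  7.20608486e+00, -2.26898743e+00,  8.05218785e+01,
        9.89101543e-04,  9.00016334e+01]), 'dq': array([ 0.02692302, -0.01659073,  0.05047717,  0.00964571,  0.06001148,
        0.04092507]), 'tau': array([ 1.24970356e-03, -4.35553730e+01,  3.53025949e+01,  6.71847301e-04,
        3.09919315e-04,  3.99105943e-06]), 'tcp_pos': array([ 226.83523572, -473.45930308,  231.30972953]), 'tool_rot': array([ 1.79996951e+02, -9.89188469e-04,  2.55969779e+01]), 'force': array([-0.08950863, -0.61336946, -0.01513076]), 'ft_torque': array([ 0.00788149,  0.054059  , -0.05082595]), 'grip_force': 0.0, 'grip_width': 0.9937707854262748}
```

View pics/top.png

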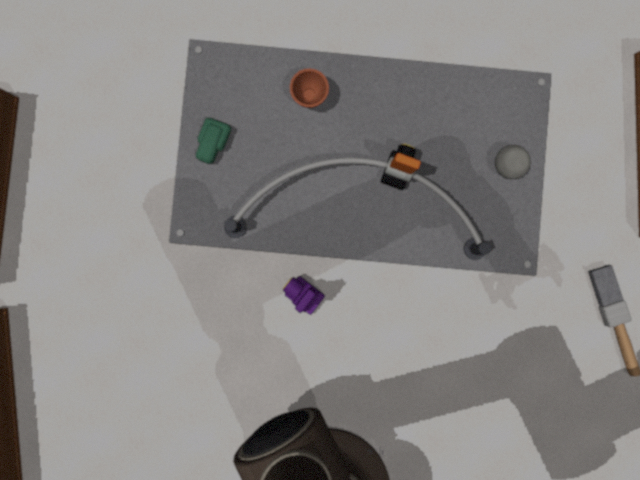

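View pics/side.png

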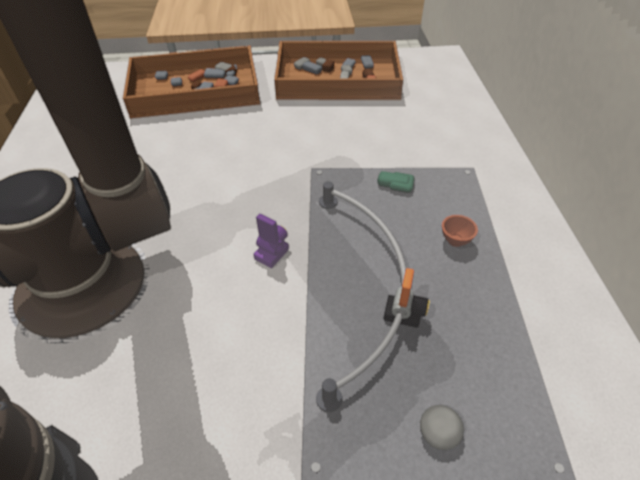

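The orange carriage is at top (405,165) and side (405,300). The purple look-alike is at top (304,295), off the rod, so it isn't wanted. The bowl is at top (310,88); the green axe head (212,140) and the grey hammerstone (513,161) aren't wanted either. Next I'll fit the arc and check an enlarged crop.

```bash
python3 - <<'E'
from h import *
from scipy.optimize import least_squares
im,D=get_image("top"); K,T=pose("top")
cv2.imwrite("pics/crop.png",cv2.resize(im[60:260,180:500,::-1],None,fx=2.4,fy=2.4,interpolation=cv2.INTER_CUBIC))
# bright thin rod pixels within coarse annulus
g=im.astype(int).sum(2)//3; P=[]
for v in range(140,245):
  for u in range(225,495):
    p=atz(K,T,u,v,49)
    r=np.hypot(p[0]-343,p[1]+40); a=np.degrees(np.arctan2(p[1]+40,p[0]-343))
    loc=cv2.mean  # unused
    if abs(r-240)<15 and im[v,u].min()>115 and np.ptp(im[v,u].astype(int))<25 and abs(a+5)<61 and abs(a+21)>9: P.append(p[:2])
P=np.array(P)
f=least_squares(lambda c:np.hypot(*(P-c).T)-240,[343,-40],loss="soft_l1"); C=f.x
f3=least_squares(lambda c:np.hypot(*(P-c[:2]).T)-c[2],[343,-40,240],loss="soft_l1")
print(len(P),C,f3.x,np.abs(f.fun).mean())
for n in("post",):
  for u,v in((236,226),(478,247)):
    p=atz(K,T,u,v,60)[:2]; print(p,np.hypot(*(p-C)),np.degrees(np.arctan2(*(p-C)[::-1])))
hsv=cv2.cvtColor(im,cv2.COLOR_RGB2HSV)
m=(hsv[...,0]<20)&(hsv[...,1]>190)&(hsv[...,2]>120); m[:140]=0;m[190:]=0;m[:,:370]=0;m[:,430:]=0
c=cloud(K,T,D,m); t=c[(c[:,2]>108)]
print("grip",m.sum(),len(t),t.mean(0) if len(t) else c.mean(0))
x=t[:,:2] if len(t)>20 else c[:,:2]; w,V=np.linalg.eigh(np.cov(x.T)); print("long",np.degrees(np.arctan2(V[1,1],V[0,1])),np.sqrt(w)*3.46)
G=x.mean(0); print("grip polar",np.hypot(*(G-C)),np.degrees(np.arctan2(*(G-C)[::-1])))
# bowl rim
m=(hsv[...,0]<15)&(hsv[...,1]>100); m[120:]=0;m[:,:280]=0;m[:,340:]=0
cs,_=cv2.findContours(m.astype(np.uint8),0,1); k=max(cs,key=cv2.contourArea)
b=np.array([atz(K,T,*q[0],48)[:2] for q in cv2.convexHull(k)]); fb=least_squares(lambda c:np.hypot(*(b-c[:2]).T)-c[2],[*b.mean(0),34])
print("bowl",fb.x,"polar",np.hypot(*(fb.x[:2]-C)),np.degrees(np.arctan2(*(fb.x[:2]-C)[::-1])))
E
```

```text
867 [341.59355361 -40.3184782 ] [341.67582607 -40.32777878 239.9310097 ] 1.5344827606086229
[468.47306157 151.27789126] 229.79899550485018 56.4865610537652
[ 432.03500459 -253.60833501] 231.67265499142877 -67.02156372513635
grip 29 29 [ 564.5698421  -123.00907024  112.61519515]
long 65.32789041510597 [16.74089658 35.44748854]
grip polar 237.81538899500092 -20.347261707810514
bowl [706.69873376  28.87667993  33.31514771] polar 371.6043090266545 10.73148529959033
```

View pics/crop.png

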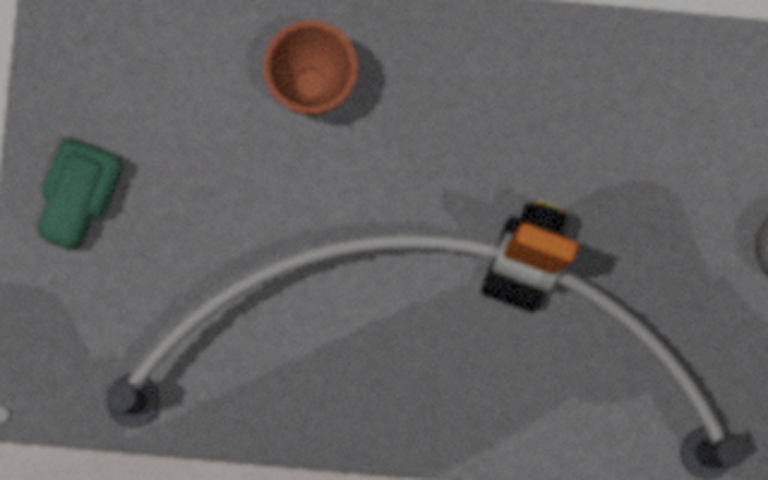

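The crop shows the orange grip at crop (543,248), standing on the rod with its black lamp facing outward: that is the carriage. The arc fit gives radius 239.9 mm (240 given), so I trust its centre. The lamp sits at -20.5° and the bowl at 10.7°. Moving in.

Request:
{"op": "jog_arm", "data": {"steps": [[100, [0.0376, -0.0137, 0], -5.5], [100, [0.0387, -0.0101, 0], -5.5], [100, [0.0395, -0.0063, 0], -5.5], [100, [0.0399, -0.0025, 0], -5.5], [100, [0.04, 0.0013, 0], -5.5], [100, [0.0397, 0.0052, 0], -5.5], [100, [0.039, 0.0089, 0], -5.5], [100, [0.038, 0.0126, 0], -5.5]], "squeeze": 30}}

```text
t: 1.42
tcp_pos: [451.5, -242.7, 231.5]
tool_rot: [180.0, 0.0, 69.9]
force: [0.7, -0.9, -0.3]
grip_width: 1.005
grip_force: 0.0
```

Request:
{"op": "jog_arm", "data": {"steps": [[100, [0.03, 0.0134, 0.006], 0], [100, [0.03, 0.0134, 0.006], 0], [100, [0.03, 0.0134, 0.006], 0], [100, [0.03, 0.0134, 0.006], 0], [100, [0.03, 0.0134, 0.006], 0], [100, [0, 0, 0], 0], [100, [0, 0, 0], 0], [100, [0, 0, 0], 0]]}}

```text
t: 2.08
tcp_pos: [565.2, -127.2, 201.2]
tool_rot: [-180.0, 0.0, 69.6]
force: [0.5, -0.8, -1.0]
grip_width: 1.002
grip_force: 0.0
```

```bash
python3 - <<'E'
from h import *
K,T=pose("wrist"); s=state(); im,D=get_image("wrist"); print(s["tcp_pos"],s["tool_rot"])
cv2.imwrite("pics/w1.png",im[:,:,::-1])
for r in spot_point("wrist","carriage_grip")[:2]: u,v=r["xy"][0]*640,r["xy"][1]*480; print(r["confidence"],u,v,atz(K,T,u,v,86.5))
hsv=cv2.cvtColor(im,cv2.COLOR_RGB2HSV)
m=(hsv[...,0]<20)&(hsv[...,1]>170)&(hsv[...,2]>90)
n,l,st,_=cv2.connectedComponentsWithStats(m.astype(np.uint8)); k=1+st[1:,4].argmax(); print(st[k]); c=cloud(K,T,D,l==k)
t=c[np.abs(c[:,2]-114)<4]; x=t[:,:2]; (cx,cy),wh,a=cv2.minAreaRect(x.astype(np.float32)); print(len(t),cx,cy,wh,a)
C=np.array([341.6,-40.3]); G=np.array([cx,cy])-C; print(np.hypot(*G),np.degrees(np.arctan2(G[1],G[0])))
E
```

```text
[ 565.2464295  -127.16516022  201.19239232] [-1.79967416e+02  2.51373568e-02  6.96260026e+01]
0.77 326.78400000000005 223.776 [ 569.27631451 -128.09919668   86.5       ]
[ 315  192   19   68 1232]
1015 567.5653076171875 -126.05438232421875 (38.9581184387207, 12.604742050170898) 70.10791015625
241.69016184846757 -20.781875225483105
```

View pics/w1.png

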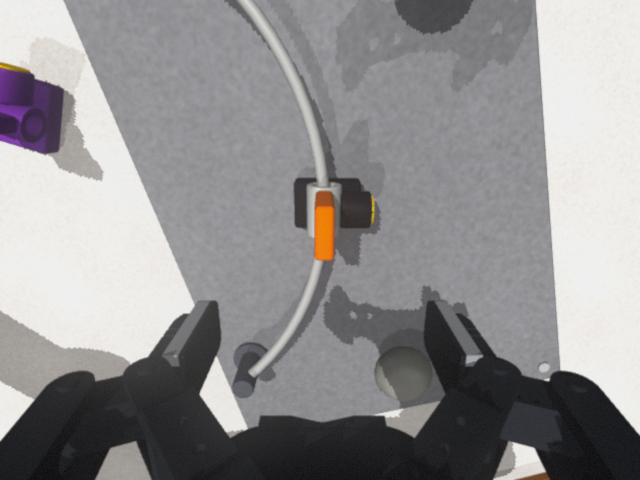

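The wrist view shows the orange grip at (324,226), radial error under 3 mm, jaws squared to it. Descend and grip.

Request:
{"op": "jog_arm", "data": {"steps": [[100, [0.0018, 0.0018, 0.025], -0.5], [100, [0, 0, 0.03], 0], [100, [0, 0, 0.03], 0], [100, [0, 0, 0.025], 0], [100, [0, 0, 0.015], 0], [100, [0, 0, 0], 0], [30, [0, 0, 0], 0], [0, [0, 0, 0], 0]]}}

```text
t: 2.85
tcp_pos: [568.3, -126.9, 78.0]
tool_rot: [179.9, -0.0, 70.0]
force: [-0.1, -0.5, -0.4]
grip_width: 0.749
grip_force: 0.0
```

Request:
{"op": "jog_arm", "data": {"steps": [[0, [0, 0, 0], 0], [0, [0, 0, 0], 0], [0, [0, 0, 0], 0], [0, [0, 0, 0], 0], [0, [0, 0, 0], 0], [0, [0, 0, 0], 0], [0, [0, 0, 0], 0], [0, [0, 0, 0], 0]]}}

```text
t: 3.52
tcp_pos: [568.1, -126.1, 77.0]
tool_rot: [179.9, -0.0, 70.1]
force: [-0.8, -0.2, 6.1]
grip_width: 0.158
grip_force: 34.4
```

Request:
{"op": "jog_arm", "data": {"steps": [[0, [0.0042, -4e-05, 0], -1], [0, [0.0042, -4e-05, 0], -1], [0, [0.0042, -4e-05, 0], -1], [0, [0.0042, -4e-05, 0], -1], [0, [0.0042, -4e-05, 0], -1], [0, [0.0042, -4e-05, 0], -1], [0, [0.0042, -4e-05, 0], -1], [0, [0.0042, -4e-05, 0], -1]]}}

```text
t: 4.18
tcp_pos: [577.6, -93.9, 77.0]
tool_rot: [179.9, 0.0, 78.2]
force: [1.4, 1.7, -0.9]
grip_width: 0.158
grip_force: 33.2
```

Request:
{"op": "jog_arm", "data": {"steps": [[0, [0.0042, -4e-05, 0], -1], [0, [0.0042, -4e-05, 0], -1], [0, [0.0042, -4e-05, 0], -1], [0, [0.0042, -4e-05, 0], -1], [0, [0.0042, -4e-05, 0], -1], [0, [0.0042, -4e-05, 0], -1], [0, [0.0042, -4e-05, 0], -1], [0, [0.0042, -4e-05, 0], -1]]}}

```text
t: 4.85
tcp_pos: [582.2, -60.6, 77.0]
tool_rot: [179.9, 0.1, 86.2]
force: [-2.3, -8.6, 19.9]
grip_width: 0.158
grip_force: 37.2
```

Request:
{"op": "jog_arm", "data": {"steps": [[0, [0.0042, -4e-05, 0], -1], [0, [0.0042, -4e-05, 0], -1], [0, [0.0042, -4e-05, 0], -1], [0, [0.0042, -4e-05, 0], -1], [0, [0.0042, -4e-05, 0], -1], [0, [0.0042, -4e-05, 0], -1], [0, [0.0042, -4e-05, 0], -1], [0, [0.0042, -4e-05, 0], -1]]}}

```text
t: 5.52
tcp_pos: [582.2, -26.9, 77.0]
tool_rot: [179.9, 0.1, 94.2]
force: [2.1, -0.4, 0.5]
grip_width: 0.159
grip_force: 33.3
```

Request:
{"op": "jog_arm", "data": {"steps": [[0, [0.0042, -4e-05, 0], -1], [0, [0.0042, -4e-05, 0], -1], [0, [0.0042, -4e-05, 0], -1], [0, [0.0042, -4e-05, 0], -1], [0, [0.0042, -4e-05, 0], -1], [0, [0.0042, -4e-05, 0], -1], [0, [0.0042, -4e-05, 0], -1], [0, [0, 0, 0], 0]]}}

```text
t: 6.18
tcp_pos: [578.1, 3.1, 77.0]
tool_rot: [179.9, -0.0, 101.2]
force: [-0.3, -0.2, 6.9]
grip_width: 0.16
grip_force: 34.8
```

```bash
cat > chk.py <<'E'
from h import *
import sys
C=np.array([341.6,-40.3]); B=np.array([706.7,28.9])
K,T=pose("wrist"); s=state(); im,D=get_image("wrist"); print(s["tcp_pos"],s["tool_rot"],s["force"])
hsv=cv2.cvtColor(im,cv2.COLOR_RGB2HSV)
cv2.imwrite(sys.argv[1],im[:,:,::-1])
m=(hsv[...,0]<20)&(hsv[...,1]>170)&(hsv[...,2]>90)
n,l,st,_=cv2.connectedComponentsWithStats(m.astype(np.uint8))
for k in 1+np.argsort(-st[1:,4])[:3]:
    c=cloud(K,T,D,l==k); t=c[np.abs(c[:,2]-114)<5]; print(st[k],c.mean(0))
    if len(t)>50:
        (cx,cy),wh,a=cv2.minAreaRect(t[:,:2].astype(np.float32)); print("grip",cx,cy,t[:,2].mean(),wh,a)
for n in("wrist","top"):
    if n=="top": im,D=get_image(n)
    K,T=pose(n)
    for th,z in(("bowl_center",32),("carriage_grip",86.5)):
        for r in spot_point(n,th)[:2]: u,v=r["xy"][0]*640,r["xy"][1]*480; print(n,th,r["confidence"],round(u),round(v),atz(K,T,u,v,z).round(1))
E
python3 chk.py pics/w2.png
```

```text
[578.06825686   3.09530794  76.95545434] [ 1.79914603e+02 -1.90142577e-02  1.01223048e+02] [-0.27136217 -0.20092942  6.85052534]
[  509   216   131   116 11299] [716.04727384  24.52432719  38.18552558]
[ 302  251   41  145 5176] [576.45686403   9.67255479 105.95995948]
grip 577.799560546875 2.3917484283447266 112.52476164588944 (14.117584228515625, 40.495262145996094) 10.479272842407227
[614 237   1   1   1] [721.42263631  51.00273657  45.86456908]
wrist bowl_center 0.86 550 262 [705.   27.5  32. ]
wrist carriage_grip 0.7 325 316 [579.5   1.3  86.5]
```

The grip is at (577.8, 2.4) pointing about 10.5–11.2°, and the bowl bears 11.4°, so the line passes within about 2 mm of it. Release and lift.

Request:
{"op": "jog_arm", "data": {"steps": [[40, [0, 0, 0], 0], [60, [0, 0, 0], 0], [80, [0, 0, 0], 0], [80, [0, 0, 0], 0], [80, [0, 0, 0], 0], [80, [0, 0, 0], 0], [80, [0, 0, 0], 0], [80, [0, 0, -0.01], 0]]}}

```text
t: 7.15
tcp_pos: [576.3, 2.1, 84.7]
tool_rot: [-179.8, -0.0, 101.1]
force: [-1.5, 0.9, -0.3]
grip_width: 0.801
grip_force: 0.0
```

Request:
{"op": "jog_arm", "data": {"steps": [[80, [0, 0, -0.02], 0], [80, [0, 0, -0.02], 0], [80, [0, 0, -0.02], 0], [80, [0, 0, -0.02], 0], [80, [0, 0, -0.02], 0], [80, [0, 0, -0.02], 0], [80, [0, 0, 0], 0], [80, [0, 0, 0], 0]]}}

```text
t: 7.82
tcp_pos: [578.4, 2.1, 208.3]
tool_rot: [179.8, 0.0, 101.1]
force: [-0.1, -0.5, -0.5]
grip_width: 0.802
grip_force: 0.0
```

```bash
python3 chk.py pics/w3.png
```

```text
[578.38670106   2.13903006 208.25348932] [1.79810940e+02 3.37711667e-02 1.01094720e+02] [-0.12549415 -0.48823983 -0.53681513]
[ 312  191   19   67 1176] [576.98334226   6.39770955 109.10104862]
grip 577.57275390625 2.543773651123047 112.60118422086896 (12.867629051208496, 39.61088562011719) 11.349115371704102
[449 191  42  41 779] [714.43594534  22.06734416  22.55214858]
[439 172  72  73 480] [715.28933797  35.48220385  51.2678812 ]
wrist bowl_center 0.92 466 204 [706.4  27.7  32. ]
wrist carriage_grip 0.73 321 224 [576.9   0.7  86.5]
wrist carriage_grip 0.66 314 274 [579.3 -42.1  86.5]
```

View pics/w3.png

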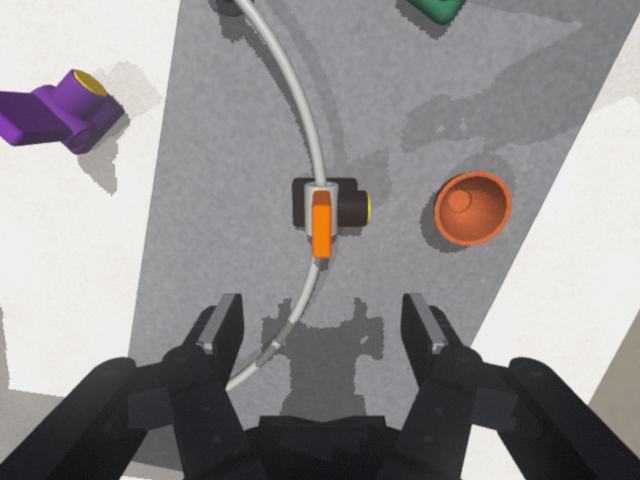

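The carriage stands upright on the rod at (322,225) with its lamp at (355,208) pointing at the bowl at (473,208). The gripper is clear and the bowl hasn't moved (706, 28).

```bash
python3 -c "from station import *; print(sign_off())"
```

```text
the job is handed in; nothing more can be done
None
```

I slid the carriage about 31° along the rod and left it standing there, released, with its lamp aimed within about 2 mm of the bowl's centre. The bowl did not measurably move, and I handed the job in at about 8 s; no verdict was returned.

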